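Wedge up the near rail of a glued frame and hold it

ROBOT

A 6-joint arm with a two-finger parallel gripper is mounted at the origin on the work surface. World frame = base frame: x ahead of the robot, y to its left, z up, the work surface at z = 0. Lengths are in m, angles in rad, forces in N, time in s.
With the tool pointing down it reaches from about 0.375 to 0.975 m from the base axis. Payload 3.8 kg.
Tool frame: the origin (TCP) lies between the finger pads; the fingertips stand 19 mm ahead of it and the grasp point (between the pads) is the TCP; z points along the fingers, y is the line along which they close (so a half turn about z gives the same grasp; the last joint's range is limited). The gripper opens to 85 mm and grips with 20 to 120 N. Pads are 22 mm wide; open, the fingers measure 114 mm over their backs; the gripper's body (76 mm by 85 mm) begins 54 mm behind the grasp point. The pads swing forward as they close: fully open they stand 13 mm farther back than shut.
Start: joints at [1.122, 0.264, 1.604, -0, 1.274, -0.037], TCP at [0.27, 0.619, 0.25] pointing down, gripper open.
Joint ranges: [-2.63, 2.63], [-0.94, 2.18], [0.31, 2.57], [-1.31, 4.45], [0, 2.66], [-2.55, 2.55]. Speed limits (rad/s): [2.57, 2.57, 3.14, 3.14, 3.14, 3.14].

INTERFACE

Orientations are given as a unit quaternion [x, y, z, w].
In Python, from plant import robot gives the robot as it stands. The module is installed in compiled form; this text tells all that it offers.
- The arm moves only by the shell command python3 -m crank 'ROWS'. ROWS is a JSON object of lists of equal length, an entry for each row: "xyz": the shift along the tool's x, y, z in m, a list of three; "turn": the turn, a rotation vector about the tool's x, y, z in degrees, a list of three; "fingers": the closure, from -1 (fully open) to 1 (shut). In form: {"xyz": [[x, y, z], ...], "turn": [[wx, wy, wz], ...], "fingers": [fingers, ...]}. A call has 1 to 20 rows; each row is the pose to reach, as a shift and turn from the pose commanded when the call began, along the tool's axes at that moment; what a row does not reach only later rows make up. A row lasts 1/8 s, in which the tool goes at most 62.5 mm and 10.7 degrees, less where a joint would pass 70% of its speed; a pose out of reach is approached as far as the arm can. A call with a gripper value outside its range is refused whole. The fingers move at their own pace and stop on an object; the grip force is fixed at half the most. Time passes only in rows, so rows that repeat a pose let the fingers close. It gives the time, the measured TCP pose, the force, the opening and the grip force at its end, in the units of the state.
- robot.sense(): the state, without advancing time (a new reading comes with each control period).
- robot.snapshot(name): name is "scene" or "top" or "wrist"; returns a dict with "color" (480x640x3 uint8, red, green, blue), "z_map" (480x640 float32, m along the optical axis (not along the pixel's ray), 0 where there is no reading), "vfov" (degrees; the focal length in pixels is half the picture's height over the tangent of half this angle, whatever the lens; pixels are square), "cx", "cy" (the principal point, pixels), "cam_to_world" (4x4, takes a point from camera to world coordinates). Camera axes: x right, y up, looking along -z (the intrinsics and any distortion apply to the point x, -y, -z); pixel columns grow to the right and rows downward; lengths in m; the calibration is good to about 2 mm. The wrist camera is an equidistant fisheye: a pixel r from the principal point sees the ray r / f radians off the axis. A picture is of the moment at which its call begins.
- robot.hand_in(): hands the job in; it is judged then, once.
The state is a dict: "clock": time; "joint_positions": joint angles; "qd": joint speeds; "joint_efforts": joint torques, N m; "tool_pos": TCP position; "tcp_rot": TCP orientation; "contact_force": force on the tool from outside, world axes, zero at the start; "torque": the same for the moment, N m; "finger_gap": finger opening in m; "grasp_force": force on a finger pad.
Only numpy, scipy, OpenCV 4.12 (cv2) and the standard library are available. Lean on these libraries where they do the work, as an engineer would, in place of code of your own. Each camera call takes 0.05 s, during which the arm holds its last target. There are 200 camera calls.

TASK

The freshly glued frame must come up off the assembly board before the glue grabs: take the slender wedge from among the pieces beside the board, lay it flat on the board and push its thin end into the notch under the frame's near rail until that rail just lifts off the board, by about 5 mm, and no more. Finish still gripping the wedge there, with the rail resting on it: do not let go. Touch the frame only with the wedge, do not shift it along the board, and leave everything else where it is.

Things in the scene. Friction and masses are not known exactly. Their poses are not given: they have to be found in the camera images.
- wedge: The wooden wedge to use, the only loose piece tapering to a thin edge. 130 mm long (x), 32 wide (y, upright sides), flat underside; thickness grows evenly from 3 at the nose (+x end) to 24.7 at the heel (1 in 6); 0.05 kg. Lies flat on the table left or right of the board, nose pointing away from the robot within 25 degrees. Origin: centre of underside, 65 from either end.
- wedge_nose (a point): Middle of the wedge's nose edge, on the underside.
- board: Plywood assembly board fixed to the table, 290 (x) x 210 (y) x 18 mm thick; origin: centre of underside, so its top face is 18 above it. A stop batten 24 wide, 190 long, 26 high stands along its far end (x = 116 to 140); its front 110 is bare. Its x axis points from the bare front to the batten, within 20 degrees of straight ahead of the robot.
- frame: Glued wooden frame, 0.3 to 0.55 kg, loose on the board 1 mm from the batten, axes as the board's: open rectangle 150 x 150, 36 high, rails 20 wide. Under the middle of its near (-x) rail a notch 56 wide, 8 high, right through. A wedge flat on the board meets the rail with its nose 30 past the outer face; each 6 more lifts it 1 (far rail stays down). Origin: centre of underside.
- frame_left (a point): Left (+y) bottom corner of the near rail's outer face; 18 mm above the table while the frame lies flat. The notch is midway between the two corners, 75 mm from either and 75 in front (-x) of the frame's origin.
- frame_right (a point): Right (-y) bottom corner of the near rail's outer face.
- blunt_wedge: Not the one wanted: short steep wooden wedge, 85 long, 46 wide, 14 thick at its thin end (+x) and 40 at the other; too thick to enter the notch. Origin: centre of underside.
- slip: Not the one wanted: straight wooden slip of even thickness, 150 x 22 x 14. Origin: centre of underside.
- sanding_block: Cork sanding block, 100 x 58 x 26, a bystander. Origin: centre of underside.
- mallet: Round wooden mallet lying at the right, head 60 diameter and 120 long along its y, handle 200 long to its -x; a bystander. Origin: under the middle of the head.
- glue_bottle: White glue bottle standing at the far left, 54 diameter, 150 high; a bystander. Origin: centre of underside.
- screwdriver: Screwdriver lying on the left; a bystander.
- offcut: Sawn block 75 x 45 x 45 at the far right; a bystander. Origin: centre of underside.
Mind the look-alikes: they are no part of the job. What is shaped like the wedge but yellow is not meant.

How it is judged:
On the way, in this order (a step that is already met when the one before it is completed fails the run):
1. the wedge is gripped and lifted off the table (height (world z) of wedge above 0.008 m and contact force between the fingers and wedge above 1 N), for 0.1 s.
2. the wedge's nose is at or in the notch while the frame still lies flat on the board (x of wedge_nose in the frame of frame between -0.09 and -0.03 m and y of wedge_nose in the frame of frame between -0.02 and 0.02 m and z of wedge_nose in the frame of board below 0.024 m and z of each of frame_left, frame_right in the frame of board below 0.019 m), for 0.05 s.
At the end, for the whole second after the job is handed in: Both bottom corners of the near rail are 1.5 to 8 mm above the board; the gripper grips the wedge (over 2 N), which carries the rail (over 0.3 N), flat on the board (2.5 mm, 0.06 rad); the robot does not touch the frame, which is within 15 mm of its start; all at rest (z of frame_left in the frame of board between 0.0195 and 0.026 m and z of frame_right in the frame of board between 0.0195 and 0.026 m and contact force between the fingers and wedge above 2 N and contact force between wedge and frame above 0.3 N and contact force between each of the fingers, the arm and frame below 0.2 N and z of wedge in the frame of board below 0.0205 m and angle between wedge's own z axis and vertical below 0.06 rad and distance of frame from where it was at the start of the episode below 0.015 m and linear speed of each of wedge, frame below 0.01 m/s); the arm keeps its last pose, push and grip.
It fails at once if the near rail is raised more than 12 mm (z of any of frame_left, frame_right in the frame of board above 0.03 m).
It fails at once if the frame is shifted more than 20 mm (distance of frame from where it was at the start of the episode above 0.02 m).
It fails at once if the robot itself touches the frame (over 2 N) (contact force between any of the fingers, the arm and frame above 2 N).
It fails at once if another piece or tool is moved more than 25 mm (distance of any of blunt_wedge, slip, sanding_block, mallet, glue_bottle, screwdriver, offcut from where it was at the start of the episode above 0.025 m).
It also fails if it takes over 38 s, if anything falls off the work surface, if the arm or the gripper's body presses on something with over 40 N, if the wrist force passes 120 N, or if a joint passes its speed limit or range.

## Working session

There is one attempt and no reset: what is moved stays moved. The work goes in short steps, Python scripts to look and compute and a shell command to move; the robot and the scene stay as the last step left them, time stands still between calls to the robot, and variables do not carry over. Pictures are saved under pics/ and viewed, at most 10 in all, crops included, and the job is handed in when it is done.

```bash
mkdir -p pics
cat > h.py <<'E'
import numpy as np, cv2
from plant import robot
def snap(n):
    s=robot.snapshot(n); np.savez('/tmp/%s.npz'%n,**{k:np.array(v) for k,v in s.items()}); return s
def load(n): return dict(np.load('/tmp/%s.npz'%n))
def ray(s,u,v):
    f=240/np.tan(np.radians(float(s['vfov']))/2)
    T=s['cam_to_world']; d=np.array([(u-s['cx'])/f,-(v-s['cy'])/f,-1.0])
    return T[:3,3],T[:3,:3]@d
def onplane(s,u,v,z):
    o,d=ray(s,u,v); return o+d*(z-o[2])/d[2]
def cloud(s):
    f=240/np.tan(np.radians(float(s['vfov']))/2)
    v,u=np.mgrid[:480,:640]; z=s['z_map']
    P=np.stack([(u-s['cx'])/f*z,-(v-s['cy'])/f*z,-z],-1)
    return P@s['cam_to_world'][:3,:3].T+s['cam_to_world'][:3,3]
E
python3 - <<'E'
from h import *
for n in('top','scene'):
    s=snap(n); cv2.imwrite('pics/%s.png'%n,s['color'][...,::-1]); print(n,s['vfov'],s['cx'],s['cy'],s['cam_to_world'].round(3).tolist())
print(robot.sense())
E
```

```text
top 53.88317891485673 315.2931653536472 242.25932350261976 [[-0.045, 0.976, -0.211, 0.304], [-0.999, -0.045, 0.006, -0.002], [-0.003, 0.211, 0.977, 1.046], [0.0, 0.0, 0.0, 1.0]]
scene 52.54034283996386 322.52019986117136 242.5121399005538 [[-0.085, -0.786, 0.612, 1.349], [0.996, -0.061, 0.059, 0.054], [-0.009, 0.615, 0.789, 1.097], [0.0, 0.0, 0.0, 1.0]]
{'clock': 0.1, 'joint_positions': array([ 1.12209578e+00,  2.64687902e-01,  1.60524807e+00, -1.88264971e-05,
        1.27372527e+00, -3.69158485e-02]), 'qd': array([-2.34504401e-04, -2.32858299e-03, -3.28496385e-03,  8.77987080e-05,
        1.22152536e-04, -8.16743471e-04]), 'joint_efforts': array([ 7.59827217e-04, -5.16705143e+01, -3.68592095e+01, -6.48131686e-05,
        6.35492761e-03, -4.27166765e-05]), 'tool_pos': array([0.26990728, 0.6179961 , 0.24907396]), 'tcp_rot': array([ 2.04437925e-01,  9.78878984e-01, -1.00611896e-03, -2.39940766e-04]), 'contact_force': array([-0.89285269,  0.33885019,  0.62272591]), 'torque': array([0.02918416, 0.01092641, 0.03981124]), 'grasp_force': 0.0, 'finger_gap': 0.08543165747505378}
```

View pics/top.png

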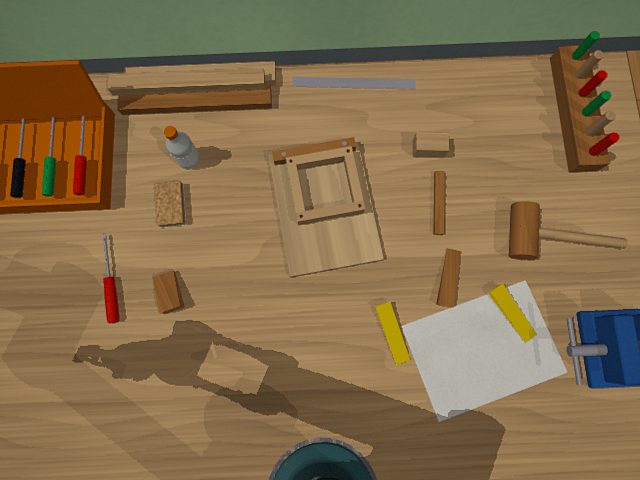

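The top view shows the board around (325,205), with the frame on it and the batten at the top. The candidates are:
- brown piece at (450,278)
- brown piece at (440,203), narrower and even, probably the slip
- short block at (168,292), probably the blunt wedge
- yellow pieces at (392,333) and (513,313), which the task excludes

The piece at (450,278) looks right, so I'll check the taper by depth and in a crop.

Run:
```python
from h import *
s=load('top'); P=cloud(s)
img=s['color'][...,::-1]
a=cv2.resize(img[180:320,390:510],None,fx=4,fy=4,interpolation=cv2.INTER_CUBIC); cv2.imwrite('pics/crop1.png',a)
hsv=cv2.cvtColor(s['color'],cv2.COLOR_RGB2HSV)
for n,(u0,u1,v0,v1) in dict(wedge=(430,470,240,315),slip=(428,452,165,240)).items():
    sub=P[v0:v1,u0:u1]; h=hsv[v0:v1,u0:u1]
    print(n,'center hsv',h[(v1-v0)//2,(u1-u0)//2],'bg',h[2,2])
    m=((h[...,2]<150)&(h[...,1]>100)).astype(np.uint8)
    k,l,st,c=cv2.connectedComponentsWithStats(m); i=1+st[1:,4].argmax(); m=l==i
    vv,uu=np.nonzero(m); r=cv2.minAreaRect(np.c_[uu+u0,vv+v0].astype(np.float32)); print(r, cv2.boxPoints(r).round(1).tolist(), m.sum())
    X=sub[m]; 
    for lo in np.arange(X[:,0].min(),X[:,0].max(),.015):
        q=X[(X[:,0]>=lo)&(X[:,0]<lo+.015)]; print(lo.round(3),np.median(q,0).round(4),(q[:,1].min().round(3),q[:,1].max().round(3)))
f=P[100:290,255:400]; z=f[...,2]
print('board z',np.median(P[240:260,300:360,2]),'table',np.median(P[330:350,300:350,2]))
m=((z>.040)&(z<.065)).astype(np.uint8)
X=f[m>0]; r=cv2.minAreaRect((X[:,:2]*1000).astype(np.float32)); print('frame+batten',r,cv2.boxPoints(r).tolist())
m=((z>.049)&(z<.065)); X=f[m]; r=cv2.minAreaRect((X[:,:2]*1000).astype(np.float32)); print('frame',r,cv2.boxPoints(r).tolist())
m=((z>.012)&(z<.065)); X=f[m]; r=cv2.minAreaRect((X[:,:2]*1000).astype(np.float32)); print('board',r,cv2.boxPoints(r).tolist())
```

```text
wedge center hsv [ 15 172 139] bg [ 17 113 162]
((449.5, 277.5), (59.0, 39.0), 90.0) [[430.0, 248.0], [469.0, 248.0], [469.0, 307.0], [430.0, 307.0]] 1496
0.304 [ 0.3042 -0.0025  1.0461] (np.float64(-0.002), np.float64(-0.002))
  return _methods._mean(a, axis=axis, dtype=dtype,
  ret = um.true_divide(
Traceback (most recent call last):
ValueError: zero-size array to reduction operation minimum which has no identity
```

View pics/crop1.png

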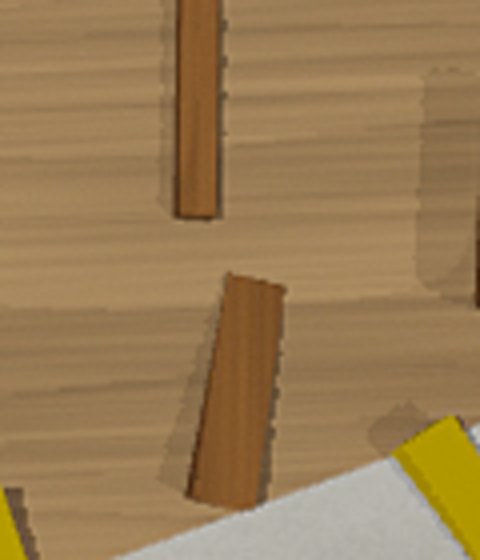

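The crop shows the piece at (450,278) is wider than the slip above it. Its shadow widens from nothing at the far end to broad at the near end, so it tapers to a thin nose pointing away from the robot: this is the wedge. Depth seems to be missing in the top view, so I'll check both maps and use rays.

Run:
```python
from h import *
for n in('top','scene'):
    s=load(n); print(n,(s['z_map']>0).mean())
s=load('top')
hsv=cv2.cvtColor(s['color'],cv2.COLOR_RGB2HSV)
for n,(u0,u1,v0,v1) in dict(wedge=(425,475,240,315),slip=(425,455,165,242)).items():
    h=hsv[v0:v1,u0:u1]
    m=((h[...,1]>150)&(h[...,0]<17)&(h[...,2]>70)).astype(np.uint8)
    k,l,st,c=cv2.connectedComponentsWithStats(m); i=1+st[1:,4].argmax(); m=(l==i).astype(np.uint8)
    cn=max(cv2.findContours(m,0,2)[0],key=cv2.contourArea)+[u0,v0]
    q=cv2.approxPolyDP(cn,3,True)[:,0]; print(n,m.sum(),q.tolist(),cv2.minAreaRect(cn))
    for p in q: print(p,onplane(s,*p,0.0).round(4),onplane(s,*p,.025).round(4))
a=cv2.resize(s['color'][125:285,260:395,::-1],None,fx=4,fy=3.7,interpolation=cv2.INTER_CUBIC); 
a=cv2.resize(s['color'][130:280,260:395,::-1],None,fx=4,fy=4,interpolation=cv2.INTER_CUBIC); cv2.imwrite('pics/crop2.png',a)
```

```text
top 0.9959407552083334
scene 0.9959309895833334
wedge 914 [[447, 248], [437, 303], [452, 306], [460, 251]] ((449.6532287597656, 277.69586181640625), (17.261091232299805, 57.34986114501953), 10.784297943115234)
[447 248] [ 0.5036 -0.3058  0.    ] [ 0.4988 -0.2985  0.025 ]
[437 303] [ 0.3814 -0.271   0.    ] [ 0.3795 -0.2645  0.025 ]
[452 306] [ 0.3733 -0.3032  0.    ] [ 0.3717 -0.2961  0.025 ]
[460 251] [ 0.4954 -0.3343  0.    ] [ 0.4908 -0.3264  0.025 ]
slip 658 [[435, 171], [433, 233], [442, 234], [444, 173]] ((438.7337341308594, 202.47891235351562), (10.448548316955566, 63.05790328979492), 0.9548413157463074)
[435 171] [ 0.6881 -0.2968  0.    ] [ 0.6789 -0.2898  0.025 ]
[433 233] [ 0.5397 -0.2776  0.    ] [ 0.5341 -0.271   0.025 ]
[442 234] [ 0.5364 -0.2978  0.    ] [ 0.5309 -0.2908  0.025 ]
[444 173] [ 0.6822 -0.3174  0.    ] [ 0.6732 -0.3098  0.025 ]
```

View pics/crop2.png

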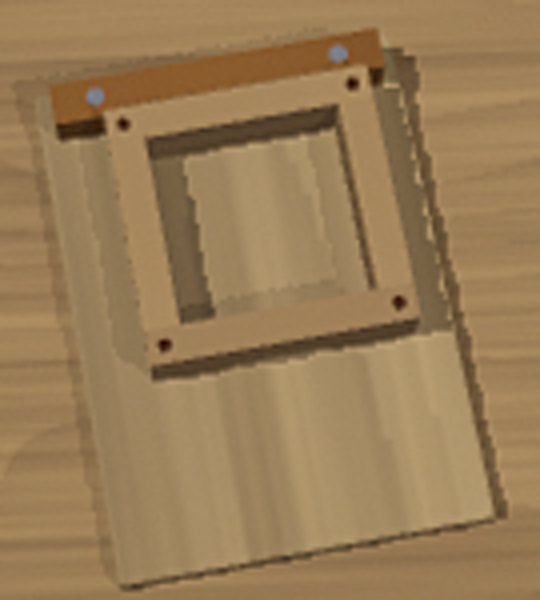

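View pics/scene.png

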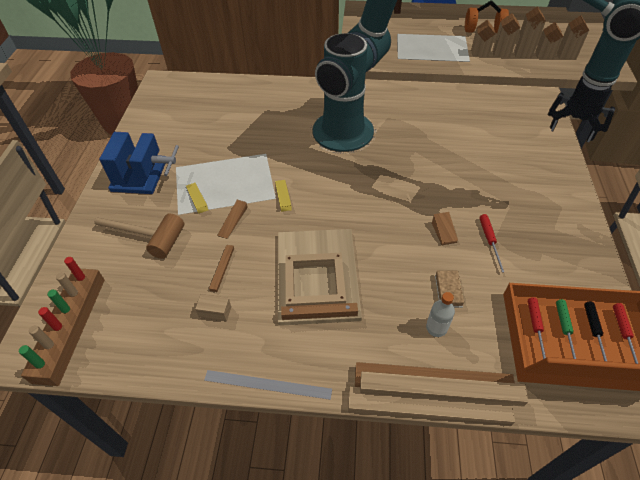

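The crop shows the frame's top near corners at about (297.5,221.5) and (364.5,209.5), and its far corners at (285.8,158) and (351.3,147). The board's near corners are at (290.5,276) and (383.8,259.5). The scene view has the wedge at (233,218), and the path between it and the board is free.

Run:
```python
from h import *
s=load('top'); P=cloud(s); z=P[...,2]
print('board z',np.median(z[245:260,310:360]),'table',np.median(z[330:350,300:350]))
def rect(m,n):
    m=m&(np.mgrid[:480,:640][1]>255)&(np.mgrid[:480,:640][1]<400)&(np.mgrid[:480,:640][0]>125)&(np.mgrid[:480,:640][0]<290)
    X=P[m][:,:2]*1000; r=cv2.minAreaRect(X.astype(np.float32)); print(n,len(X),r,cv2.boxPoints(r).round().tolist())
rect((z>.0485)&(z<.07),'frame'); rect((z>.012)&(z<.024),'board')
for n,q,h in [('frametop',[(297.5,221.5),(364.5,209.5),(351.3,147),(285.8,158)],.054),('board',[(290.5,275.5),(383.8,259)],.018)]:
    p=np.array([onplane(s,u,v,h) for u,v in q]); print(n,p.round(4).tolist())
    d=p[1]-p[0]; print('len',np.linalg.norm(d),'xaxis deg',np.degrees(np.arctan2(-d[1],d[0])), 'x dir angle',np.degrees(np.arctan2(d[1],d[0]))+90,'mid',p[:2].mean(0),'cent',p.mean(0))
w=P[245:310,432:468]; h=w[...,2]; 
for v in range(248,308,6): print(v,P[v,int(453-(v-248)*.17),:].round(4))
```

```text
board z 0.018907983518864135 table 0.0010765358947781856
frame 2159 ((662.2427978515625, -35.722633361816406), (173.10340881347656, 153.14859008789062), 8.031058311462402) [[566.0, 28.0], [587.0, -124.0], [759.0, -99.0], [737.0, 52.0]]
board 8246 ((610.327880859375, -33.664703369140625), (290.46942138671875, 210.27117919921875), 8.019947052001953) [[452.0, 50.0], [481.0, -158.0], [769.0, -118.0], [739.0, 91.0]]
frametop [[0.5666, 0.0276, 0.054], [0.5869, -0.1194, 0.054], [0.7338, -0.0996, 0.054], [0.7144, 0.0483, 0.054]]
len 0.14842727391698907 xaxis deg 82.13087780222303 x dir angle 7.869122197776974 mid [ 0.576722   -0.04589239  0.054     ] cent [ 0.65040514 -0.03575315  0.054     ]
board [[0.4545, 0.0486, 0.018], [0.4818, -0.1586, 0.018]]
len 0.2090164825523844 xaxis deg 82.48134365933016 x dir angle 7.5186563406698355 mid [ 0.46812993 -0.05501486  0.018     ] cent [ 0.46812993 -0.05501486  0.018     ]
248 [ 0.5026 -0.3188  0.0017]
254 [ 0.4886 -0.312   0.0044]
260 [ 0.4747 -0.3076  0.007 ]
266 [ 0.4611 -0.3035  0.0087]
272 [ 0.447  -0.2983  0.0141]
278 [ 0.4341 -0.2952  0.0122]
284 [ 0.4203 -0.29    0.0181]
290 [ 0.4073 -0.2864  0.0186]
296 [ 0.394  -0.2815  0.0235]
302 [ 0.3812 -0.2782  0.023 ]
```

The depth profile confirms the 1-in-6 taper. The wedge is at about (0.4375,-0.300), heading -18°. The near rail's middle is at (0.5765,-0.0475), with the board axis at 8°. Next I work out the approach.

```bash
cat >> h.py <<'E'
from scipy.spatial.transform import Rotation as Rn
def delta(p,yaw_y=None):
    """tool-frame shift to world p; turn about tool z to get closing axis at world angle yaw_y (deg)"""
    s=robot.sense(); R=Rn.from_quat(s['tcp_rot']).as_matrix()
    o=[(R.T@(np.array(p)-s['tool_pos'])).round(4).tolist()]
    if yaw_y is not None:
        a=np.radians(yaw_y); zt=np.array([0,0,-1]); y=np.array([np.cos(a),np.sin(a),0]); T=np.c_[np.cross(y,zt),y,zt]
        o.append(Rn.from_matrix(R.T@T).as_rotvec(degrees=True).round(2).tolist())
    return o
E
python3 - <<'E'
from h import *
for p in [(.5,.2,.25),(.5,-.15,.25),(.3976,-.2873,.13)]: print(delta(p,72))
E
```

```text
[[-0.3782, -0.291, -0.0003], [-0.12, -0.01, -5.59]]
[[-0.5182, -0.6117, 0.0003], [-0.12, -0.01, -5.59]]
[[-0.4794, -0.7783, 0.1207], [-0.12, -0.01, -5.59]]
```

```bash
python3 -m crank '{"xyz":[[-0.378,-0.291,0],[-0.378,-0.291,0],[-0.378,-0.291,0],[-0.378,-0.291,0],[-0.378,-0.291,0],[-0.378,-0.291,0],[-0.378,-0.291,0],[-0.378,-0.291,0],[-0.518,-0.612,0],[-0.518,-0.612,0],[-0.518,-0.612,0],[-0.518,-0.612,0],[-0.518,-0.612,0],[-0.518,-0.612,0],[-0.479,-0.778,0.12],[-0.479,-0.778,0.12],[-0.479,-0.778,0.12],[-0.479,-0.778,0.12],[-0.479,-0.778,0.12],[-0.479,-0.778,0.12]],"turn":[[0,0,0],[0,0,0],[0,0,0],[0,0,0],[0,0,0],[0,0,0],[0,0,0],[0,0,-5.6],[0,0,-5.6],[0,0,-5.6],[0,0,-5.6],[0,0,-5.6],[0,0,-5.6],[0,0,-5.6],[0,0,-5.6],[0,0,-5.6],[0,0,-5.6],[0,0,-5.6],[0,0,-5.6],[0,0,-5.6]],"fingers":[-1,-1,-1,-1,-1,-1,-1,-1,-1,-1,-1,-1,-1,-1,-1,-1,-1,-1,-1,-1]}'
python3 - <<'E'
from h import *
s=snap('wrist'); cv2.imwrite('pics/w1.png',s['color'][...,::-1]); print(s['vfov'],s['cx'],s['cy'],s['cam_to_world'].round(3).tolist())
print(robot.sense()['tool_pos'],robot.sense()['joint_positions'])
print(delta((.3976,-.2873,.022),72))
E
```

```text
clock: 2.6
tool_pos: [0.3993, -0.286, 0.1316]
tcp_rot: [0.156, 0.988, -0.0, 0.001]
contact_force: [0.9, -0.2, 0.5]
finger_gap: 0.0855
grasp_force: 0.0
65.70646984690485 319.55273134061895 238.8609079193584 [[0.308, -0.914, -0.264, 0.333], [0.951, 0.296, 0.087, -0.264], [-0.001, -0.278, 0.961, 0.254], [0.0, 0.0, 0.0, 1.0]]
[ 0.39951079 -0.28595518  0.13178079] [-6.72255161e-01  2.26220103e-02  2.11077721e+00  5.74013903e-04
  1.00546154e+00 -1.93054314e+00]
[[0.0017, -0.0018, 0.1098], [-0.03, 0.16, 0.08]]
```

View pics/w1.png

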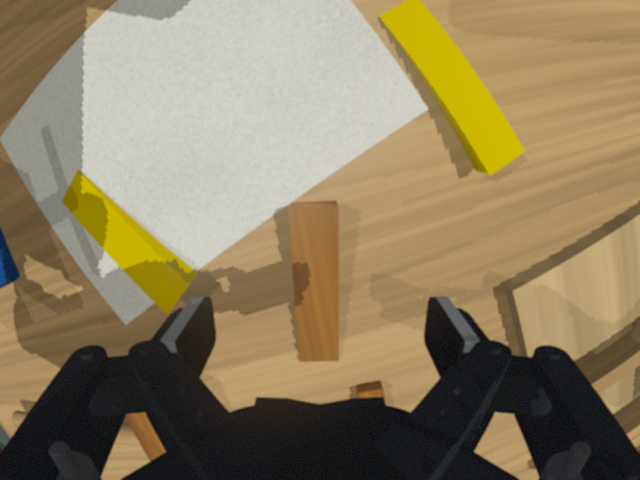

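The wrist view shows the wedge between the fingers: heel edge (289–338, 203), nose edge (300–339, 360). I'll cast these through the fisheye model to refine the grasp.

```bash
cat >> h.py <<'E'
def fish(s,u,v,z):
    f=240/np.tan(np.radians(float(s['vfov']))/2); a=np.array([u-s['cx'],v-s['cy']]); r=np.hypot(*a); t=r/f
    d=s['cam_to_world'][:3,:3]@np.array([a[0]/r*np.sin(t),-a[1]/r*np.sin(t),-np.cos(t)]); o=s['cam_to_world'][:3,3]
    return o+d*(z-o[2])/d[2]
E
python3 - <<'E'
from h import *
s=load('wrist')
h=[fish(s,u,v,z) for u,v,z in[(289,203,.0247),(338,202,.0247),(300,360,.003),(339,360,.003)]]
H=(h[0]+h[1])/2;N=(h[2]+h[3])/2; d=(N-H)[:2]
print(np.array(h).round(4).tolist(),np.linalg.norm(h[0]-h[1]),np.linalg.norm(d),np.degrees(np.arctan2(d[1],d[0])))
O=(H+N)[:2]/2; u=d/np.linalg.norm(d); g=O-.042*u; print(O,g,delta((*g,.022),np.degrees(np.arctan2(d[1],d[0]))+90))
E
```

```text
[[0.3681, -0.2956, 0.0247], [0.377, -0.2662, 0.0247], [0.4944, -0.3331, 0.003], [0.5041, -0.3031, 0.003]] 0.030744598052162286 0.13202507759839668 -16.33595366660073
[ 0.43594167 -0.29948837] [ 0.39563725 -0.28767508] [[0.0035, -0.0028, 0.1098], [-0.03, 0.16, -1.59]]
```

```bash
python3 -m crank '{"xyz":[[0.003,-0.002,0.05],[0.003,-0.002,0.09],[0.003,-0.002,0.109],[0.003,-0.002,0.109],[0.003,-0.002,0.109],[0.003,-0.002,0.109],[0.003,-0.002,0.109],[0.003,-0.002,0.109],[0.003,-0.002,0.109],[0.003,-0.002,0.109],[0.003,-0.002,0.109]],"turn":[[0,0,-1],[0,0,-1],[0,0,-1],[0,0,-1],[0,0,-1],[0,0,-1],[0,0,-1],[0,0,-1],[0,0,-1],[0,0,-1],[0,0,-1]],"fingers":[-1,-1,-1,-1,1,1,1,1,1,1,1]}'
```

```text
clock: 4.03
tool_pos: [0.3953, -0.288, 0.0227]
tcp_rot: [0.148, 0.989, -0.001, 0.001]
contact_force: [0.5, 0.7, 6.9]
finger_gap: 0.0304
grasp_force: 61.0
```

Run:
```python
from h import *
print(delta((.426,-.0686,.085),98))
```

```text
[[0.0347, 0.2187, -0.0626], [-0.08, 0.13, -25.01]]
```

```bash
python3 -m crank '{"xyz":[[0,0,-0.02],[0,0,-0.04],[0,0,-0.062],[0.005,0.05,-0.062],[0.015,0.1,-0.062],[0.025,0.15,-0.062],[0.034,0.2,-0.062],[0.034,0.218,-0.062],[0.034,0.218,-0.062],[0.034,0.218,-0.062]],"turn":[[0,0,0],[0,0,0],[0,0,0],[0,0,-6],[0,0,-12],[0,0,-18],[0,0,-25],[0,0,-25],[0,0,-25],[0,0,-25]],"fingers":[1,1,1,1,1,1,1,1,1,1]}'
python3 - <<'E'
from h import *
s=snap('wrist'); cv2.imwrite('pics/w2.png',s['color'][...,::-1]); t=snap('top')
cv2.imwrite('pics/t2.png',cv2.resize(t['color'][130:310,240:460,::-1],None,fx=3.6,fy=3.3))
E
```

```text
clock: 5.28
tool_pos: [0.4253, -0.0692, 0.0833]
tcp_rot: [-0.07, 0.998, -0.0, -0.0]
contact_force: [0.6, -0.2, 0.2]
finger_gap: 0.0307
grasp_force: 60.2
```

View pics/w2.png

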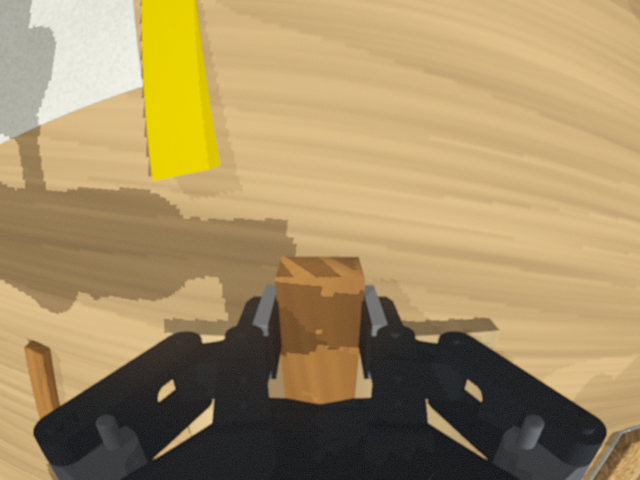

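The wrist view shows the wedge held firmly, with its heel edge at (276–362, 257) and the pads on both sides. Next I lower it over the board's bare front, short of the rail, and check.

```bash
python3 - <<'E'
from h import *
s=load('wrist'); a=fish(s,278,258,.0853);b=fish(s,361,258,.0853); m=(a+b)[:2]/2; t=robot.sense()['tool_pos'][:2]
u=np.array([np.cos(np.radians(8)),np.sin(np.radians(8))]); n=np.array([-u[1],u[0]])
print(a,b,(m-t)@u,(m-t)@n,np.linalg.norm(a-b)); M=np.array([.5765,-.0475])
print('tcp in rail frame',(t-M)@u,(t-M)@n, delta((*(M-.122*u),.042),98))
E
python3 -m crank '{"xyz":[[-0.01,0,0.015],[-0.02,0,0.03],[-0.03,0,0.037],[-0.03,0,0.041],[-0.03,0,0.041],[-0.03,0,0.041]],"turn":[[0,0,0],[0,0,0],[0,0,0],[0,0,0],[0,0,0],[0,0,0]],"fingers":[1,1,1,1,1,1]}'
python3 - <<'E'
from h import *
t=snap('top'); sc=snap('scene')
a=cv2.resize(t['color'][140:290,260:420,::-1],(480,450),interpolation=cv2.INTER_CUBIC)
b=cv2.resize(sc['color'][200:340,250:370,::-1],(320,373),interpolation=cv2.INTER_CUBIC)
c=np.zeros((450,800,3),np.uint8); c[:,:480]=a; c[:373,480:]=b; cv2.imwrite('pics/c3.png',c)
E
```

```text
[ 0.39994295 -0.08687021  0.0853    ] [ 0.3959468  -0.05859855  0.0853    ] -0.02755262159130709 0.0006185313086809559 0.028552679395397768
tcp in rail frame -0.15277676544876215 -0.0007572609770354887 [[-0.0308, 0.0008, 0.0413], [-0.01, -0.01, -0.07]]
clock: 6.12
tool_pos: [0.4551, -0.0646, 0.0426]
tcp_rot: [-0.07, 0.998, -0.0, 0.0]
contact_force: [0.5, -0.1, -0.6]
finger_gap: 0.0307
grasp_force: 60.2
```

View pics/c3.png

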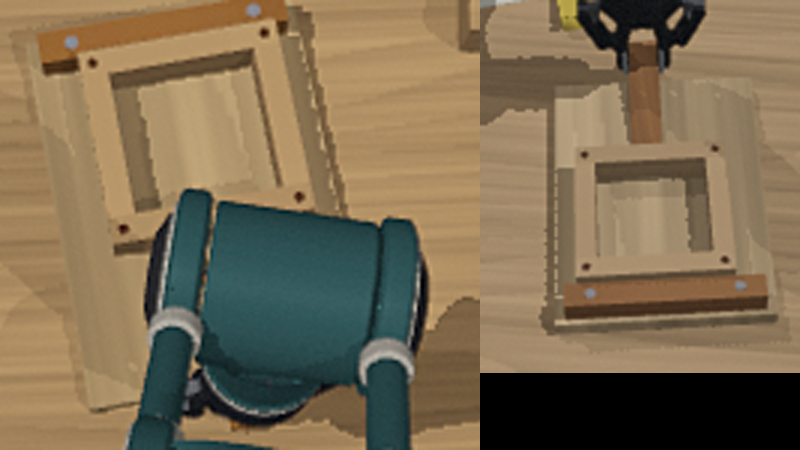

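The scene half of the picture shows the wedge at about (645,100) lined up with the rail's middle at about (649,149). The arm hides the wedge in the top half. I'll set it down and slide the nose into the notch.

```bash
python3 -m crank '{"xyz":[[-0.005,0,0.0015],[-0.012,0,0.0018],[-0.02,0,0.0018],[-0.028,0,0.0018],[-0.035,0,0.0018],[-0.035,0,0.0018]],"turn":[[0,0,0],[0,0,0],[0,0,0],[0,0,0],[0,0,0],[0,0,0]],"fingers":[1,1,1,1,1,1]}'
python3 - <<'E'
from h import *
t=robot.sense()['tool_pos'][:2]
u=np.array([np.cos(np.radians(8)),np.sin(np.radians(8))]); n=np.array([-u[1],u[0]]); M=np.array([.5765,-.0475])
print('tcp in rail frame',(t-M)@u,(t-M)@n)
E
```

```text
clock: 6.98
tool_pos: [0.4915, -0.0596, 0.0407]
tcp_rot: [-0.07, 0.998, -0.0, 0.001]
contact_force: [1.9, 0.0, 1.8]
finger_gap: 0.0303
grasp_force: 60.5
tcp in rail frame -0.08589437420899934 -0.00015362025191754852
```

```bash
python3 -m crank '{"xyz":[[-0.006,0,0.0005],[-0.012,0,0.0005],[-0.018,0,0.0005],[-0.024,0,0.0005],[-0.028,0,0.0005],[-0.028,0,0.0005],[-0.028,0,0.0005]],"turn":[[0,0,0],[0,0,0],[0,0,0],[0,0,0],[0,0,0],[0,0,0],[0,0,0]],"fingers":[1,1,1,1,1,1,1]}'
python3 - <<'E'
from h import *
old=cloud(load('scene')); s=snap('scene'); P=cloud(s)
t=robot.sense()['tool_pos'][:2]
u=np.array([np.cos(np.radians(8)),np.sin(np.radians(8))]); n=np.array([-u[1],u[0]]); M=np.array([.5765,-.0475])
print('tcp in rail frame',(t-M)@u,(t-M)@n)
for nm,Q in(('before',old),('now',P)):
    a=(Q[...,:2]-M)@u; b=(Q[...,:2]-M)@n
    for lo,hi in((.003,.017),(.133,.147)):
        for y0,y1 in((-.07,-.03),(.03,.07)):
            k=(a>lo)&(a<hi)&(b>y0)&(b<y1)&(Q[...,2]>.045)&(Q[...,2]<.075); print(nm,lo,y0,k.sum(),Q[k][:,2].mean().round(4))
cv2.imwrite('pics/c4.png',cv2.resize(s['color'][190:330,250:380,::-1],(555,598),interpolation=cv2.INTER_CUBIC))
E
```

```text
clock: 7.85
tool_pos: [0.513, -0.0561, 0.0407]
tcp_rot: [-0.07, 0.998, 0.0, -0.005]
contact_force: [-18.7, -2.4, 24.9]
finger_gap: 0.0306
grasp_force: 63.0
tcp in rail frame -0.06408762670442748 0.00035432294048484155
before 0.003 -0.07 64 0.0546
before 0.003 0.03 65 0.0545
before 0.133 -0.07 78 0.0547
before 0.133 0.03 76 0.0548
now 0.003 -0.07 59 0.0564
now 0.003 0.03 60 0.056
now 0.133 -0.07 68 0.0549
now 0.133 0.03 74 0.0548
```

View pics/c4.png

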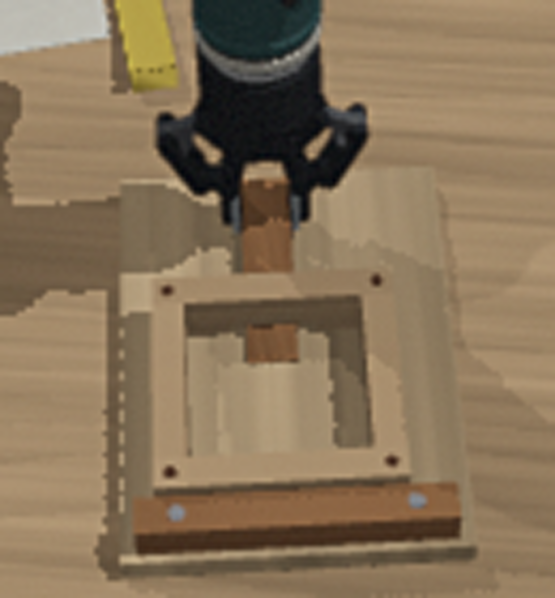

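The picture shows the nose through the frame opening at about (271,360), centred in the notch. The near rail is evenly up by 1.7 mm and the far rail is down. I'll advance further with slightly less downward press.

```bash
python3 -m crank '{"xyz":[[-0.004,0,-0.0005],[-0.007,0,-0.0005],[-0.010,0,-0.0005],[-0.013,0,-0.0005],[-0.013,0,-0.0005],[-0.013,0,-0.0005]],"turn":[[0,0,0],[0,0,0],[0,0,0],[0,0,0],[0,0,0],[0,0,0]],"fingers":[1,1,1,1,1,1]}'
cat > m.py <<'E'
from h import *
s=snap('scene'); Q=cloud(s)
t=robot.sense()['tool_pos'][:2]
u=np.array([np.cos(np.radians(8)),np.sin(np.radians(8))]); n=np.array([-u[1],u[0]]); M=np.array([.5765,-.0475])
print('tcp in rail frame',(t-M)@u,(t-M)@n)
a=(Q[...,:2]-M)@u; b=(Q[...,:2]-M)@n
for lo,hi in((.003,.017),(.133,.147)):
    for y0,y1 in((-.07,-.03),(.03,.07)):
        k=(a>lo)&(a<hi)&(b>y0)&(b<y1)&(Q[...,2]>.045)&(Q[...,2]<.075); print(lo,y0,k.sum(),Q[k][:,2].mean().round(4))
E
python3 m.py
```

```text
clock: 8.65
tool_pos: [0.5267, -0.0541, 0.0407]
tcp_rot: [-0.07, 0.998, 0.0, -0.004]
contact_force: [-13.3, -1.8, 17.2]
finger_gap: 0.0303
grasp_force: 62.1
tcp in rail frame -0.0501864021495916 0.00037900377584457174
0.003 -0.07 60 0.059
0.003 0.03 54 0.0585
0.133 -0.07 73 0.0549
0.133 0.03 72 0.0546
```

```bash
python3 -m crank '{"xyz":[[-0.002,0,-0.0003],[-0.002,0,-0.0003],[-0.002,0,-0.0003],[-0.002,0,-0.0003],[-0.002,0,-0.0003],[-0.002,0,-0.0003]],"turn":[[0,0,0],[0,0,0],[0,0,0],[0,0,0],[0,0,0],[0,0,0]],"fingers":[1,1,1,1,1,1]}'
python3 m.py
```

```text
clock: 9.45
tool_pos: [0.5292, -0.0538, 0.0407]
tcp_rot: [-0.07, 0.998, 0.0, -0.003]
contact_force: [-11.2, -2.1, 13.7]
finger_gap: 0.0305
grasp_force: 61.7
tcp in rail frame -0.047686305380033024 0.0003587928565415645
0.003 -0.07 58 0.0592
0.003 0.03 60 0.0586
0.133 -0.07 71 0.0556
0.133 0.03 73 0.0551
```

The near rail is up about 5 mm on both sides, the wedge is still gripped flat on the board, and everything is settled.

```bash
python3 -c "
from plant import robot
print(robot.hand_in())"
```

```text
the job is handed in; nothing more can be done
None
```

I pushed the slender wedge into the notch, raising the near rail about 4.5–5 mm evenly, and handed the job in at about 9.5 s with the wedge still gripped flat on the board; hand-in returned no verdict.

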